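# Lock plaster blanks in the carving fixture

### The arm

A 7-joint arm with a two-finger parallel gripper is mounted at the origin on a cart in front of the work surface, level with it; the furniture and walls round the work are solid. World frame = base frame: x ahead of the robot, y to its left, z up, the work surface at z = 0. Lengths are in m, angles in rad, forces in N, time in s.
With the tool pointing down it reaches from about 0.4 to 0.85 m from the base axis. Payload 4.5 kg.
Tool frame: the origin (TCP) lies at the very end of the fingers, on their centre line; the grasp point (between the pads) lies 19 mm behind it (tcp_to_grasp is the z of the grasp point in the tool frame, in m); z points along the fingers, y is the line along which they close (so a half turn about z gives the same grasp; the last joint's range is limited). The gripper opens to 88 mm and grips with 3 to 60 N. Pads are 18 mm wide; open, the fingers measure 123 mm over their backs; the gripper's body (75 mm by 187 mm) begins 45 mm behind the grasp point.
Start: joints at [1.264, 0.689, -0.195, 1.565, 0.157, 0.902, -0.215], TCP at [0.209, -0.589, 0.239] pointing down, gripper open.
Joint ranges: [-3.01, 3.01], [-0.46, 2.08], [-1.47, 1.51], [0.13, 2.56], [-1, 4.14], [0.04, 2.09], [-2.66, 2.66]. Speed limits (rad/s): [2.57, 2.57, 3.14, 3.14, 3.14, 3.14, 3.14].

### API

Orientations are given as a unit quaternion [x, y, z, w].
In Python, from plant import * gives the robot as it stands. The module is installed in compiled form; this text tells all that it offers.
- The arm moves only by the shell command python3 -m jog 'ROWS' [OPENING] [FORCE]. ROWS is JSON, a list that holds one entry, the list of rows, each a list of 6 numbers: the shift along the tool's x, y, z in m, then the turn, a rotation vector about the tool's x, y, z in rad. In form: [[[dx, dy, dz, ax, ay, az], ...]]. A call has 1 to 12 rows; each row shifts and turns the commanded pose from where the row before left it, along the tool's axes as they then stand; what a row does not reach is not made up. A row lasts 1/8 s, in which the tool goes at most 62.5 mm and 10.7 degrees, less where a joint would pass 70% of its speed; a pose out of reach is approached as far as the arm can. A call with a gripper value outside its range is refused whole. OPENING is the finger opening in m, from 0 to 0.0881, set as the call begins (- or left out, the last holds). The fingers move at their own pace and stop on an object; FORCE is the grip in N (left out, the last holds). Time passes only in rows, so rows that do not move let the fingers close. It gives the time, the measured TCP pose, the force, the opening and the grip force at its end, in the units of the state.
- get_state(): the state, without advancing time (a new reading comes with each control period).
- snapshot(name): name is "scene" or "top"; returns a dict with "frame" (480x640x3 uint8, red, green, blue), "mtx" (3x3 intrinsics, pixels), "xyz" and "orientation" of the camera in the world. Camera axes: x right, y down, z forward; pixel columns grow to the right and rows downward; lengths in m; the calibration is good to about 2 mm. A picture is of the moment at which its call begins. There is no depth.
- finish_job(): hands the job in; it is judged then, once.
The state is a dict: "clock": time; "q": joint angles; "qd": joint speeds; "joint_torque": joint torques, N m; "tool_pos": TCP position; "eef_rot": TCP orientation; "contact_force": force on the tool from outside, world axes, zero at the start; "moment": the same for the moment, N m; "opening": opening from 0.0 (shut) to 1.0 (fully open); "finger_force": force on a finger pad.
Only numpy, scipy, OpenCV 4.12 (cv2) and the standard library are available. Lean on these libraries where they do the work, as an engineer would, in place of code of your own. Each camera call takes 0.05 s, during which the arm holds its last target. There are 200 camera calls.

### The job

Lay every one of the long narrow plaster blanks flat in a bay of its own in the carving fixture, then swing the clamp frame over onto them. With the clamp down, take the T-handled hex key from its wooden block, feel for the hidden socket down in the cam block by turning the key until it drops in, and turn it clockwise until the jaw is fully home. Then put the key back upright in its block and swing the clamp frame back fully open, leaving the blanks lying in their bays and the other things on the bench alone.

Things in the scene. Friction and masses are not known exactly. Their poses are not given: they have to be found in the camera images.
- blank1: Long narrow plaster blank, cream-white, 30 x 60 x 14 mm, slightly sloping sides, about 70 g, lying flat on the bench on the robot's left. Two or three are present; absent ones read None. Origin: centre of the underside; x across the 30 mm width, y along the 60 mm length (ends alike), z up. Grip it across the 30 mm width.
- blank2: Long narrow plaster blank, cream-white, 30 x 60 x 14 mm, slightly sloping sides, about 70 g, lying flat on the bench on the robot's left. Two or three are present; absent ones read None. Origin: centre of the underside; x across the 30 mm width, y along the 60 mm length (ends alike), z up. Grip it across the 30 mm width.
- blank3: Long narrow plaster blank, cream-white, 30 x 60 x 14 mm, slightly sloping sides, about 70 g, lying flat on the bench on the robot's left. Two or three are present; absent ones read None. Origin: centre of the underside; x across the 30 mm width, y along the 60 mm length (ends alike), z up. Grip it across the 30 mm width.
- fixture: Carving fixture fixed to the bench: 6 mm aluminium base, three bays side by side, dark steel fence (18 mm high) behind them, sliding jaw bar (18.5 mm high) in front, clamp frame hinged at the back, grey cam block at the front right corner. Origin: on the bench under the middle bay's centre; x from jaw to fence (away from the robot), y left, z up. Extents: x -113..110, y -179..98 mm.
- bay1 (a point): Centre of the right bay's floor, 6 mm above the bench, at y = -58 mm in the fixture; axes as the fixture. The bay is 38 mm wide (y) between ribs 4 mm high (20 mm wide between bays); with the jaw back 69 mm long (x): fence 30.5 mm behind this point, jaw 38.5 mm in front. A blank lies on the floor with its 60 mm length along x.
- bay2 (a point): Centre of the middle bay's floor, 6 mm above the bench, at y = 0 mm in the fixture; axes as the fixture. The bay is 38 mm wide (y) between ribs 4 mm high (20 mm wide between bays); with the jaw back 69 mm long (x): fence 30.5 mm behind this point, jaw 38.5 mm in front. A blank lies on the floor with its 60 mm length along x.
- bay3 (a point): Centre of the left bay's floor, 6 mm above the bench, at y = 58 mm in the fixture; axes as the fixture. The bay is 38 mm wide (y) between ribs 4 mm high (20 mm wide between bays); with the jaw back 69 mm long (x): fence 30.5 mm behind this point, jaw 38.5 mm in front. A blank lies on the floor with its 60 mm length along x.
- jaw (a joint): Steel jaw bar along the front of the bays; slide, m: 0 = back (at the start), 0.008 = fully home at its stop. It moves towards the fence, pushing the blanks before it until they have 1 mm of play. The cam screw drives it, 8 mm per rad turned clockwise seen from above, about 1 rad from end to end; it stays where it is left.
- cam_mouth (a point): Centre of the cam block's funnel top, 50 mm above the bench; axes as the fixture. Block 56 mm square. The vertical funnel narrows from about 46 mm to a 30 mm round bore. 22 mm below this point is the rim of the cam screw's hexagon socket: 25.5 mm across flats, 18 mm deep (floor 40 mm below this point). The way its flats face is unknown and varies. It turns stiffly (0.12 N m).
- clamp (a joint): Clamp frame hinge, rad: 0 = down, lying on the blanks; 1.57 = straight up; 1.95 = fully open, leaning back on its stop. Past the upright it falls by its own weight (0.36 kg, damped) to either side.
- clamp_hinge (a point): Middle of the clamp's hinge axis, 36 mm above the bench and 85 mm behind the middle bay's centre; the axis is the fixture's y. Axes as the fixture.
- grip_bar (a point): Centre of the clamp's black round grip bar, 16 mm thick, along the fixture's y, between two rails 84 mm apart; the presser bar is 60 mm nearer the hinge. At joint value a it is x = -0.145 cos a + 0.012 sin a, z = 0.145 sin a + 0.012 cos a (m) from the hinge. Held from above by fingers closing along the fixture's x, the bar can turn in the grip as the frame swings.
- hex_key: T-handled hex key, 0.2 kg: steel hexagon shank, 24 mm across flats, under a black handle bar 100 x 22 x 24 mm (103 to 127 mm above the tip). Origin: tip centre; z up the shank, x along the bar. Stands in its block, bar within 0.8 rad of world y. Last 5 mm taper to 16 mm: turned wrongly it stops, tip 27 mm below the cam mouth; dropped in 40 mm below, with 0.12 rad play either way.
- key_block: Wooden block for the key, 86 x 86 mm and 60 mm high (sloping lead-in up to about 66 mm), fixed to the bench on the robot's right. Origin: on the bench under its centre; z up.
- block_hole (a point): Centre of the floor of the block's square hole, 8 mm above the bench; the hole is 32.5 mm square with a sloping lead-in at the top. The key's tip stands on this floor.
- square_blank: Square plaster blank, 48 x 48 x 20 mm: not part of the job, to be left alone. Origin: centre of the underside.
- rib: Wooden kidney rib, 52 x 100 x 9 mm, to be left alone. Origin: centre of the underside.
- loop_tool: Wire loop modelling tool with a wooden handle, 169 mm long, to be left alone. Origin: centre of the underside.
Things that resemble listed ones, but are neither listed nor needed, are in the scene too. What is shaped like the blank2 but black, red or turquoise is not meant.

How it is judged:
On the way, in this order (a step that is already met when the one before it is completed fails the run):
1. every blank lies flat in a bay of its own, with the clamp still open (x of blank1 in the frame of bay2 between -0.0095 and 0.004 m and y of blank1 in the frame of bay2 between -0.067 and 0.067 m and z of blank1 in the frame of bay2 between -0.003 and 0.0028 m and angle between each of blank1, blank2, blank3's own z axis and vertical below 0.12 rad and x of blank2 in the frame of bay2 between -0.0095 and 0.004 m and y of blank2 in the frame of bay2 between -0.067 and 0.067 m and z of blank2 in the frame of bay2 between -0.003 and 0.0028 m and x of blank3 in the frame of bay2 between -0.0095 and 0.004 m and y of blank3 in the frame of bay2 between -0.067 and 0.067 m and z of blank3 in the frame of bay2 between -0.003 and 0.0028 m and value of joint clamp above 1.4 rad), for 0.2 s.
2. the clamp frame is down on the blanks and the jaw is still back (x of blank1 in the frame of bay2 between -0.0095 and 0.004 m and y of blank1 in the frame of bay2 between -0.067 and 0.067 m and z of blank1 in the frame of bay2 between -0.003 and 0.0028 m and angle between each of blank1, blank2, blank3's own z axis and vertical below 0.12 rad and x of blank2 in the frame of bay2 between -0.0095 and 0.004 m and y of blank2 in the frame of bay2 between -0.067 and 0.067 m and z of blank2 in the frame of bay2 between -0.003 and 0.0028 m and x of blank3 in the frame of bay2 between -0.0095 and 0.004 m and y of blank3 in the frame of bay2 between -0.067 and 0.067 m and z of blank3 in the frame of bay2 between -0.003 and 0.0028 m and value of joint clamp below 0.07 rad and value of joint jaw below 0.004 m), for 0.2 s.
3. with the clamp down and the key in the socket, the jaw is home (value of joint jaw above 0.0068 m and value of joint clamp below 0.07 rad and z of hex_key in the frame of cam_mouth below -0.034 m and horizontal distance between hex_key and cam_mouth below 0.005 m), for 0.2 s.
At the end, for the whole second after the job is handed in: Every blank lies flat on the floor of a bay between its ribs, within 4 mm of the bay's centre lengthwise; jaw home (6.4 of 8 mm or more); clamp open beyond 1.75 rad; key at rest upright (0.15 rad) in its block, tip within 12 mm of the hole centre and 8 mm of its floor (x of blank1 in the frame of bay2 between -0.004 and 0.004 m and y of blank1 in the frame of bay2 between -0.067 and 0.067 m and z of blank1 in the frame of bay2 between -0.003 and 0.0028 m and angle between each of blank1, blank2, blank3's own z axis and vertical below 0.12 rad and x of blank2 in the frame of bay2 between -0.004 and 0.004 m and y of blank2 in the frame of bay2 between -0.067 and 0.067 m and z of blank2 in the frame of bay2 between -0.003 and 0.0028 m and x of blank3 in the frame of bay2 between -0.004 and 0.004 m and y of blank3 in the frame of bay2 between -0.067 and 0.067 m and z of blank3 in the frame of bay2 between -0.003 and 0.0028 m and value of joint jaw above 0.0064 m and value of joint clamp above 1.75 rad and horizontal distance between hex_key and block_hole below 0.012 m and z of hex_key in the frame of block_hole below 0.008 m and angle between hex_key's own z axis and vertical below 0.15 rad and linear speed of hex_key below 0.02 m/s); the robot touches nothing.
It fails at once if the square plaster blank is moved more than 6 cm (distance of square_blank from where it was at the start of the episode above 0.06 m).
It fails at once if the wooden rib is moved more than 6 cm (distance of rib from where it was at the start of the episode above 0.06 m).
It fails at once if the loop tool is moved more than 6 cm (distance of loop_tool from where it was at the start of the episode above 0.06 m).
Of blank1, blank2, blank3 only 2 to 3 are there at a start; the rules pass over those that are not, and their reading is None.
At some moment in a run one of blank1, blank2, blank3 may be knocked a few centimetres aside while the robot is not near it.
It also fails if it takes over 210 s, if anything falls off the work surface, if the arm or the gripper's body presses on something with over 40 N, if the wrist force passes 120 N, or if a joint passes its speed limit or range.

## Working session

There is one attempt and no reset: what is moved stays moved. The work goes in short steps, Python scripts to look and compute and a shell command to move; the robot and the scene stay as the last step left them, time stands still between calls to the robot, and variables do not carry over. Pictures are saved under pics/ and viewed, at most 16 in all, crops included, and the job is handed in when it is done.

```bash
mkdir -p pics
python3 - <<'E'
from plant import *
import cv2,pickle
for n in("scene","top"):
    s=snapshot(n); cv2.imwrite(f"pics/{n}0.png",s["frame"][:,:,::-1]); pickle.dump(s,open(n+"0.pkl","wb"))
    print(n,s["mtx"],s["xyz"],s["orientation"])
print(get_state())
E
```

```text
scene [[515.48538462   0.         323.80535949]
 [  0.         515.48538462 239.46542747]
 [  0.           0.           1.        ]] [0.02723941 0.67801657 1.0264065 ] [-0.3219246   0.88160606 -0.32523021  0.11558814]
top [[582.98627183   0.         312.9640835 ]
 [  0.         582.98627183 249.66553853]
 [  0.           0.           1.        ]] [0.39444784 0.02554409 1.56125617] [ 0.71170659 -0.70046146  0.03130445 -0.04298258]
{'clock': 0.1, 'q': array([ 1.26380261,  0.68990777, -0.19453052,  1.56622786,  0.15731043,
        0.90247237, -0.21510729]), 'qd': array([ 0.00010161, -0.00138814,  0.00037124, -0.0024987 ,  0.00072549,
       -0.0005379 ,  0.00087387]), 'joint_torque': array([-3.04800487e-03, -5.28499961e+01, -1.27175085e+00, -1.53837186e+01,
       -5.26758889e-02,  1.97243950e-03,  5.56621126e-05]), 'tool_pos': array([ 0.20867533, -0.58854588,  0.23798895]), 'eef_rot': array([ 9.85510266e-01,  1.69613848e-01, -1.93897970e-04, -7.87996053e-04]), 'contact_force': array([0.38196963, 0.81430743, 0.1592743 ]), 'moment': array([-0.00500072, -0.05607788,  0.03517459]), 'finger_force': 0.0, 'opening': 0.9990032894499998}
```

View pics/scene0.png

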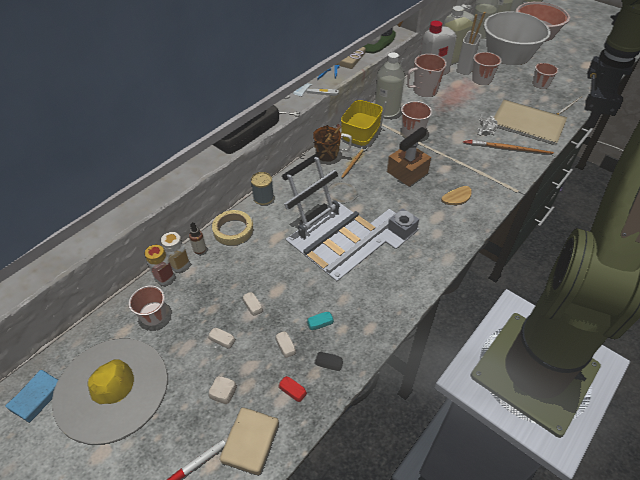

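View pics/top0.png

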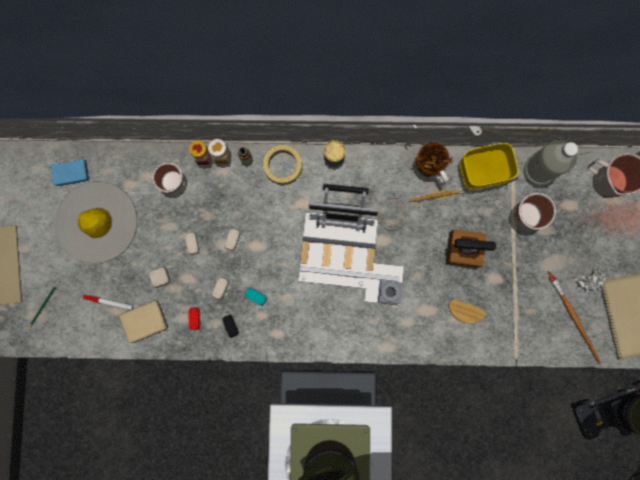

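```bash
cat > h.py <<'E'
import numpy as np,cv2,pickle
from scipy.spatial.transform import Rotation as R
def load(n): return pickle.load(open(n+".pkl","rb"))
def snap(n,name):
    from plant import snapshot
    s=snapshot(n); pickle.dump(s,open(name+".pkl","wb")); return s
def proj(s,P):
    c=(np.atleast_2d(P)-s["xyz"])@R.from_quat(s["orientation"]).as_matrix()
    u=c@np.array(s["mtx"]).T; return u[:,:2]/u[:,2:]
def back(s,uv,z):
    uv=np.atleast_2d(uv).astype(float); r=np.c_[uv,np.ones(len(uv))]@np.linalg.inv(s["mtx"]).T@R.from_quat(s["orientation"]).as_matrix().T
    o=np.array(s["xyz"]); return o+r*((z-o[2])/r[:,2])[:,None]
def crop(s,x0,y0,w,h,k):
    im=cv2.resize(s["frame"][y0:y0+h,x0:x0+w,::-1],None,fx=k,fy=k,interpolation=cv2.INTER_CUBIC)
    for i in range(0,w,10):
        cv2.line(im,(int(i*k),0),(int(i*k),6 if i%50 else 14),(0,255,0),1)
        if i%20==0: cv2.putText(im,str(x0+i),(int(i*k),24),0,.35,(0,255,0),1)
    for i in range(0,h,10):
        cv2.line(im,(0,int(i*k)),(6,int(i*k)),(0,255,0),1)
        if i%20==0: cv2.putText(im,str(y0+i),(8,int(i*k)+4),0,.35,(0,255,0),1)
    return im
def blobs(s,z,lo=120):
    """pale blank-like blobs: centre (plane z), long-axis angle, size"""
    f=s["frame"].astype(int)
    m=((f.min(2)>lo)&(f.max(2)-f.min(2)<70)).astype(np.uint8)
    n,l,st,c=cv2.connectedComponentsWithStats(m); out=[]
    for i in range(1,n):
        if 60<st[i,4]<700:
            p=np.argwhere(l==i)[:,::-1]; w=back(s,p,z)[:,:2]
            (cx,cy),(a,b),t=cv2.minAreaRect((w*1000).astype(np.float32))
            th=np.radians(t) if a>b else np.radians(t+90)
            out.append((c[i].round(1),w.mean(0).round(4),round(max(a,b)),round(min(a,b)),round(float(th),2)))
    return out
E
python3 - <<'E'
from h import *
t=load("top0");s=load("scene0")
cv2.imwrite("pics/a1.png",crop(s,280,150,160,130,5)[:600])
cv2.imwrite("pics/a2.png",np.hstack([crop(t,290,178,120,130,4.5)[:590],crop(t,440,220,65,130,4.5)[:590]]))
a=crop(s,195,280,120,130,4)[:520]; b=crop(t,145,225,80,130,4)[:520]
cv2.imwrite("pics/a3.png",np.hstack([a,b]))
for n,c in(("s",s),("t",t)):
    for o in blobs(c,.014): print(n,*o)
E
```

```text
s [460.5   7.2] [ 0.961  -1.3354] 83 45 1.12
s [580.6  10.1] [ 0.5665 -1.6405] 138 72 1.46
s [463.6  17.2] [ 0.9069 -1.2671] 112 57 1.42
s [515.   21.2] [ 0.7316 -1.3742] 126 58 1.61
s [441.   33.7] [ 0.9061 -1.092 ] 114 84 1.12
s [531.3  67.6] [ 0.5285 -1.0947] 108 68 1.95
s [391.3  66. ] [ 0.9196 -0.7741] 47 46 0.61
s [411.7  76.7] [ 0.8249 -0.7642] 125 27 2.09
s [567.2  81.8] [ 0.3923 -1.0918] 214 146 2.19
s [545.1  98.3] [ 0.4088 -0.9475] 68 38 0.96
s [390.8 129.7] [ 0.7074 -0.47  ] 127 73 2.25
s [431.8 128.5] [ 0.612 -0.559] 40 35 2.37
s [582.6 137.2] [ 0.2302 -0.8274] 120 26 1.57
s [351.5 151.3] [ 0.7372 -0.3069] 67 40 1.35
s [562.8 177.8] [ 0.2009 -0.6095] 101 22 1.56
s [321.1 196.1] [ 0.684  -0.1016] 65 35 2.48
s [316.7 216.8] [ 0.642  -0.0341] 90 10 1.51
s [232.3 227.5] [0.7865 0.1384] 60 57 0.25
s [170.1 238.8] [0.88  0.269] 46 46 2.45
s [245.5 316. ] [0.5653 0.3065] 81 63 0.16
s [312.5 373.8] [0.3557 0.3151] 88 70 1.85
s [355.2 381.5] [0.276  0.2707] 70 59 0.74
s [332.6 382.2] [0.3111 0.3025] 33 19 0.81
s [327.4 417. ] [0.2723 0.3656] 123 47 1.57
t [475.4 129.6] [ 0.8922 -
[... 914 characters left out ...]
97.  281.2] [ 0.4852 -0.6969] 47 33 2.28
t [575. 290.] [ 0.4611 -0.6389] 70 49 0.69
t [558.2 286.6] [ 0.4695 -0.5952] 40 14 0.59
t [175.1 290.8] [0.4419 0.4173] 65 35 1.13
t [545.  300.1] [ 0.4334 -0.5597] 103 75 0.68
t [ 34.9 301.1] [0.4086 0.791 ] 102 46 2.63
t [459.3 292.9] [ 0.4487 -0.3356] 36 28 1.2
t [143.5 297.5] [0.4228 0.5007] 63 37 1.81
t [500.  313.3] [ 0.3969 -0.4413] 94 60 0.02
t [594.7 309.5] [ 0.4111 -0.6886] 53 34 1.22
t [172.9 323.8] [0.355  0.4195] 133 55 2.65
t [147.1 320.3] [0.363  0.4886] 87 63 2.0
t [ 41.6 318.7] [0.3624 0.77  ] 37 21 2.39
t [212.1 323.1] [0.3584 0.3157] 56 30 1.35
t [597.8 329.5] [ 0.3591 -0.6949] 67 44 2.79
t [618.  360.6] [ 0.2799 -0.744 ] 98 33 1.22
```

View pics/a1.png

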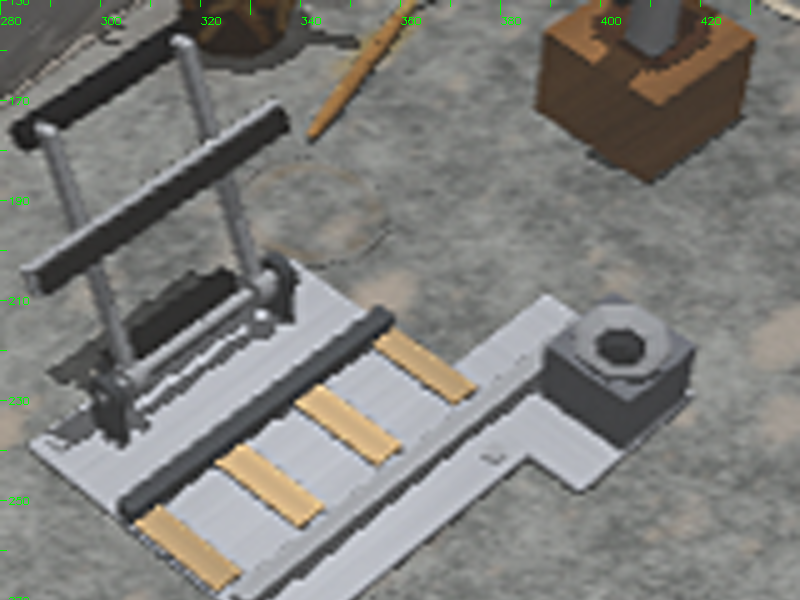

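View pics/a2.png

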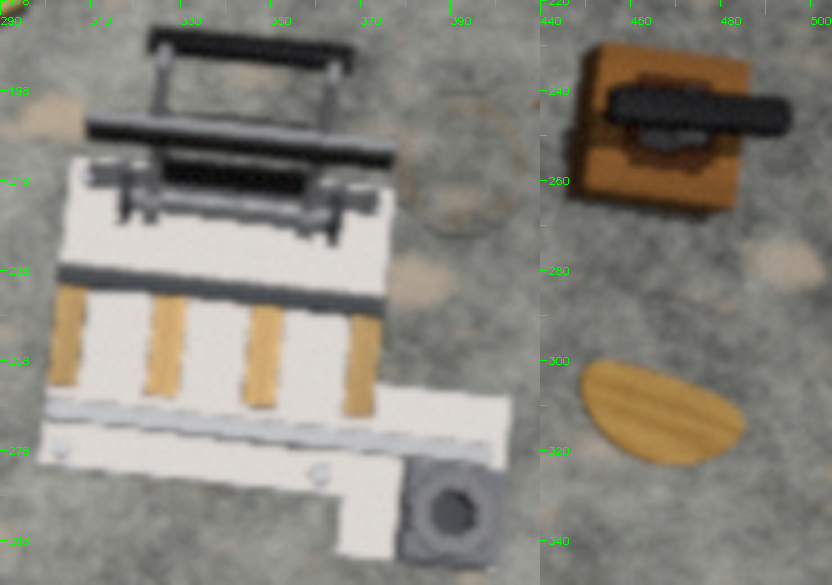

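View pics/a3.png

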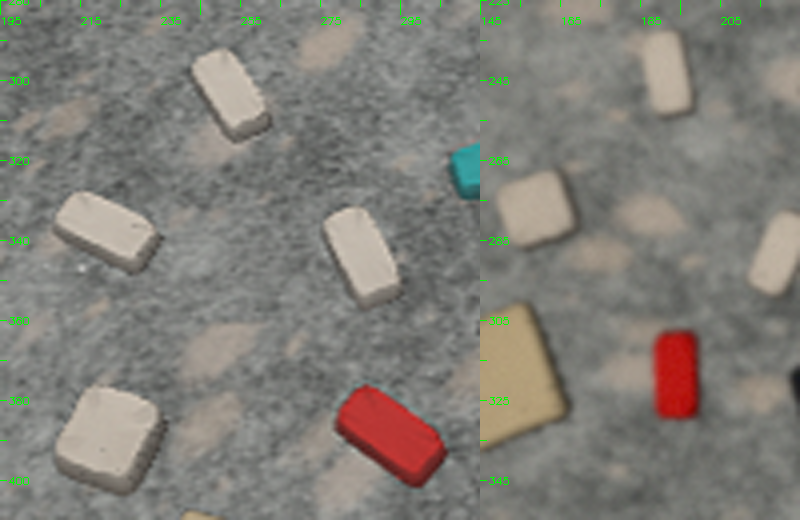

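Scene candidates for the blanks are cream pieces at (252,303), (221,338) and (285,344). Lookalikes are the square cream piece (222,388), red (292,388), black (329,361) and turquoise (320,320). The crop confirms three cream 2:1 blanks. The fixture is open, with the cam mouth at scene (404,218), and the key stands in its block at top (475,245).

Run:
```python
from h import *
from scipy.optimize import least_squares
t=load("top0");s=load("scene0")
T=lambda x,y:(290+x/4.5,178+y/4.5); S=lambda x,y:(280+x/5,150+y/5)
ry=[97,77,39,19,-19,-39,-77,-97]
obs=[(t,T(72,158),(110,98,6)),(t,T(395,190),(110,-98,6)),(t,T(451,510),(-85,-151,50)),(t,T(250,48),(149.8,0,166.3)),
 (s,S(28,442),(110,98,6)),(s,S(620,342),(-85,-151,50)),(s,S(100,85),(149.8,0,166.3)),(s,S(300,258),(110,-98,6))]
obs+=[(t,T(*p),(None,y,10)) for p,y in zip([(50,382),(75,386),(145,393),(180,398),(243,403),(276,408),(343,413),(373,417)],ry)]
obs+=[(s,S(*p),(None,y,10)) for p,y in zip([(218,590),(240,574),(303,525),(324,506),(382,463),(402,447),(460,403),(477,388)],ry)]
def f(p):
    c,n=np.cos(p[2]),np.sin(p[2]); r=[]
    for cam,uv,q in obs:
        x=p[3] if q[0] is None else q[0]/1e3; y=q[1]/1e3
        r.append(proj(cam,[p[0]+c*x-n*y,p[1]+n*x+c*y,q[2]/1e3])[0]-uv)
    return np.ravel(r)
o=least_squares(f,[.55,-.02,0,-.04],loss="soft_l1"); print("fixture",o.x.round(4)); print(f(o.x).reshape(-1,2).round(1).tolist())
for cam,n,pts in((s,"s",[(252,303),(221,338),(285,344),(222,388)]),(t,"t",[(232,239),(191,243),(220,289),(159,276)])):
    for u,v in pts:
        w=cam["frame"][v-17:v+18,u-17:u+18].astype(int)
        c=cam["frame"][v-2:v+3,u-2:u+3].astype(int).mean((0,1))
        m=(np.abs(w-c).max(2)<22).astype(np.uint8); m=cv2.morphologyEx(m,cv2.MORPH_OPEN,np.ones((3,3)))
        l=cv2.connectedComponents(m)[1]; q=np.argwhere(l==l[17,17])[:,::-1]+[u-17,v-17]
        W=back(cam,q,.014)[:,:2]; (cx,cy),(a,b),th=cv2.minAreaRect((W*1000).astype(np.float32))
        d=np.linalg.svd(W-W.mean(0),full_matrices=False)[2][0]
        print(n,(u,v),c.round(),len(q),"c",W.mean(0).round(4),"rect",round(cx),round(cy),round(a),round(b),"long",round(float(np.degrees(np.arctan2(d[1],d[0])))%180,1))
print("key top",back(t,[(455.1,243.3),(496,246),(475.6,244.7)],.135).round(4).tolist())
print("key scene",back(s,[(400,149),(427,130),(413.5,139)],.135).round(4).tolist())
# block top corners (top cam z=.06): 
print("blk",back(t,[(440+(600-540)/4.5,220+42/4.5),(440+(750-540)/4.5,220+62/4.5),(440+(735-540)/4.5,220+208/4.5),(440+(585-540)/4.5,220+195/4.5)],.06).round(4).tolist())
cv2.imwrite("pics/b1.png",crop(s,380,115,60,75,8))
```

```text
fixture [ 0.541  -0.0144 -0.0915 -0.0294]
[[0.0, -0.8], [0.6, -0.3], [2.9, 2.4], [0.5, 0.7], [-0.7, 0.4], [2.3, -1.1], [0.2, 0.2], [-2.5, -0.5], [-0.5, 0.5], [1.4, 0.4], [0.0, 0.4], [-0.3, 0.1], [-0.1, 0.5], [0.0, 0.2], [-0.7, 0.6], [0.2, 0.5], [-0.7, 0.1], [0.6, -1.1], [-1.4, 0.3], [-0.1, -0.2], [-1.5, 0.3], [-0.2, -0.6], [-2.0, 0.5], [-0.4, -0.5]]
s (252, 303) [193. 184. 172.] 198 c [0.5827 0.2687] rect 583 268 26 54 long 164.1
s (221, 338) [194. 185. 173.] 232 c [0.5716 0.3777] rect 572 377 53 25 long 13.0
s (285, 344) [193. 184. 172.] 239 c [0.4511 0.2972] rect 451 297 26 53 long 156.7
s (222, 388) [189. 180. 167.] 376 c [0.4807 0.4596] rect 481 459 41 44 long 90.5
t (232, 239) [190. 177. 161.] 158 c [0.5836 0.2721] rect 584 272 25 50 long 160.5
t (191, 243) [190. 178. 162.] 153 c [0.5717 0.3805] rect 572 381 50 23 long 15.1
t (220, 289) [189. 177. 161.] 157 c [0.4525 0.3   ] rect 452 300 23 49 long 157.8
t (159, 276) [183. 170. 154.] 213 c [0.4792 0.4648] rect 479 465 39 41 long 91.4
key top [[0.5657, -0.2981, 0.135], [0.5605, -0.3979, 0.135], [0.563, -0.3482, 0.135]]
key scene [[0.5594, -0.2806, 0.135], [0.5486, -0.3967, 0.135], [0.5553, -0.3394, 0.135]]
blk [[0.6111, -0.3109, 0.06], [0.6007, -0.3966, 0.06], [0.5165, -0.3869, 0.06], [0.5226, -0.3016, 0.06]]
```

View pics/b1.png

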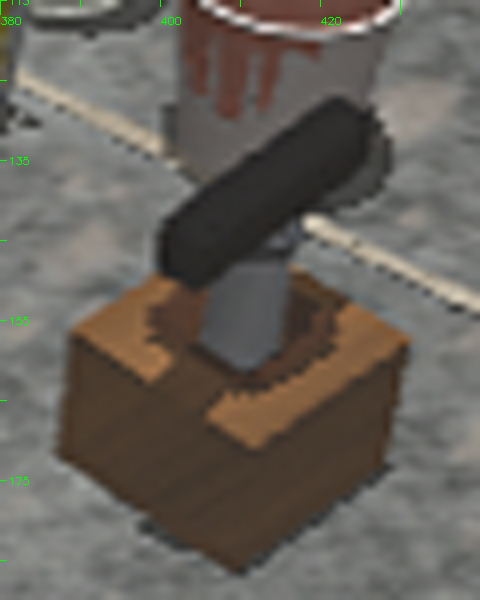

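```bash
cat > go.py <<'E'
import sys,numpy as np
from plant import get_state
from scipy.spatial.transform import Rotation as R
s=get_state(); M=R.from_quat(s["eef_rot"]); p=np.array(s["tool_pos"]); m=M.as_matrix()
t=np.arctan2(m[1,0],m[0,0])
print("clk %.1f p %s t %.3f open %.4f ff %.1f F %s M %s"%(s["clock"],p.round(4),t,s["opening"]*.0881,s["finger_force"],np.round(s["contact_force"],1),np.round(s["moment"],2)))
if len(sys.argv)>4:
    x,y,z,T=map(float,sys.argv[1:5]); G=R.from_euler("z",T)*R.from_euler("x",np.pi)
    d=np.array([x,y,z])-p
    print("shift now-axes",(m.T@d).round(4),"turn",(M.inv()*G).as_rotvec().round(3),"| shift after turn",(G.as_matrix().T@d).round(4),"world",d.round(4))
E
python3 -m jog '[[[0.036,-0.038,0,0,0,0],[0.036,-0.038,0,0,0,0],[0.036,-0.038,0,0,0,0],[0.036,-0.038,0,0,0,0],[0.036,-0.038,0,0,0,0],[0.036,-0.038,0,0,0,0],[0.036,-0.038,0,0,0,0],[0.036,-0.038,0,0,0,0],[0.036,-0.038,0,0,0,0]]]' 0.06 25
python3 -m jog '[[[0.035,-0.038,0,0,0,0],[0.035,-0.038,0,0,0,0],[0.035,-0.038,0,0,0,0],[0.035,-0.038,0,0,0,0],[0.035,-0.038,0,0,0,0],[0.035,-0.038,0,0,0,0],[0.035,-0.038,0,0,0,0],[0.035,-0.038,0,0,0,0],[0.035,-0.038,0,0,0,0]]]'
python3 -m jog '[[[0,0,0,0,0,-0.178],[0,0,0,0,0,-0.178],[0,0,0,0,0,-0.178],[0,0,0,0,0,-0.178],[0,0,0,0,0,-0.178],[0,0,0,0,0,-0.178],[0,0,0,0,0,-0.178],[0,0,0,0,0,-0.178],[0,0,0,0,0,-0.178],[0,0,0,0,0,-0.178],[0,0,0,0,0,-0.178],[0,0,0,0,0,-0.178]]]'
python3 -m jog '[[[0,0,0,0,0,-0.178],[0,0,0,0,0,-0.178],[0,0,0,0,0,0]]]'
python3 go.py 0.583 0.2704 0.10 2.83
```

```text
clock: 1.23
tool_pos: [0.4004, -0.1569, 0.2386]
eef_rot: [0.986, 0.17, -0.0, 0.0]
contact_force: [1.9, 0.6, 0.2]
opening: 0.685
finger_force: 0.0
clock: 2.35
tool_pos: [0.5828, 0.2706, 0.2383]
eef_rot: [0.986, 0.17, -0.0, 0.0]
contact_force: [1.5, -0.5, 0.1]
opening: 0.683
finger_force: 0.0
clock: 3.85
tool_pos: [0.5823, 0.2688, 0.2382]
eef_rot: [0.324, 0.946, -0.001, -0.0]
contact_force: [0.3, -0.1, -0.4]
opening: 0.683
finger_force: 0.0
clock: 4.22
tool_pos: [0.5824, 0.2688, 0.238]
eef_rot: [0.155, 0.988, -0.0, -0.001]
contact_force: [0.5, 0.0, -0.3]
opening: 0.684
finger_force: 0.0
clk 4.2 p [0.5824 0.2688 0.238 ] t 2.831 open 0.0602 ff 0.0 F [ 0.5  0.  -0.3] M [ 0.   -0.09  0.02]
shift now-axes [-0.0003  0.0018  0.138 ] turn [-0.001 -0.001  0.001] | shift after turn [-1.00e-04  1.70e-03  1.38e-01] world [ 0.0006  0.0016 -0.138 ]
```

```bash
python3 -m jog '[[[0,0.0018,0.05,0,0,0],[0,0,0.05,0,0,0],[0,0,0.05,0,0,0],[0,0,0.04,0,0,0],[0,0,0.022,0,0,0],[0,0,0.012,0,0,0],[0,0,0.008,0,0,0],[0,0,0,0,0,0]]]' | tail -4
python3 -m jog '[[[0,0,0,0,0,0],[0,0,0,0,0,0],[0,0,0,0,0,0],[0,0,0,0,0,0]]]' 0.01 25 | tail -3
python3 go.py
python3 -m jog '[[[0,0,-0.02,0,0,0],[0,0,-0.05,0,0,0],[0,0,-0.05,0,0,0],[0,0,0,0,0,0]]]' | tail -2
python3 go.py 0.5423 0.0438 0.12 3.05
python3 - <<'E'
from h import *
s=snap("scene","scene1"); t=snap("top","top1")
cv2.imwrite("pics/c1.png",np.hstack([crop(s,190,240,110,130,4),crop(t,180,200,80,130,4)]))
E
```

```text
eef_rot: [0.154, 0.988, 0.0, 0.0]
contact_force: [-0.2, -0.7, -0.1]
opening: 0.682
finger_force: 0.0
contact_force: [-1.4, 0.6, 1.7]
opening: 0.313
finger_force: 25.0
clk 5.7 p [0.5833 0.271  0.007 ] t 2.833 open 0.0276 ff 25.0 F [-1.4  0.6  1.7] M [ 0.08 -0.14 -0.03]
opening: 0.316
finger_force: 24.8
clk 6.2 p [0.5853 0.2732 0.1323] t 2.833 open 0.0278 ff 24.8 F [ 0.3 -0.1 -1.7] M [ 0.07 -0.19 -0.02]
shift now-axes [-0.0288 -0.2317  0.0107] turn [ 0.007  0.006 -0.217] | shift after turn [ 0.0218 -0.2324  0.0123] world [-0.043  -0.2294 -0.0123]
```

View pics/c1.png

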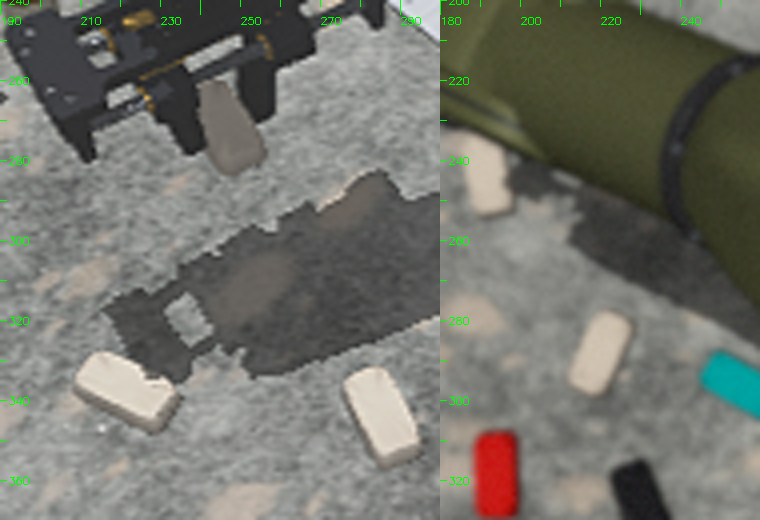

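```bash
python3 -m jog '[[[0,0,0,0,0,-0.108],[0,0,0,0,0,-0.109],[0.0044,-0.0465,0,0,0,0],[0.0044,-0.0465,0,0,0,0],[0.0044,-0.0465,0,0,0,0],[0.0044,-0.0465,0,0,0,0],[0.0044,-0.0465,0,0,0,0],[0,0,0,0,0,0]]]' | tail -2
python3 -m jog '[[[0,0,0.04,0,0,0],[0,0,0.03,0,0,0],[0,0,0.012,0,0,0],[0,0,0,0,0,0],[0,0,0,0,0,0]]]' | tail -2
python3 go.py 0.5423 0.0438 0.0125 3.05
```

```text
opening: 0.313
finger_force: 24.8
opening: 0.315
finger_force: 24.8
clk 8.0 p [0.5404 0.042  0.0455] t 3.050 open 0.0277 ff 24.8 F [ 0.9 -0.6 -1.5] M [ 0.02 -0.09  0.05]
shift now-axes [-0.0017  0.0019  0.033 ] turn [0.001 0.001 0.   ] | shift after turn [-0.0017  0.002   0.033 ] world [ 0.0019  0.0018 -0.033 ]
```

```bash
python3 -m jog '[[[-0.0017,0.002,0.015,0,0,0],[0,0,0.008,0,0,0],[0,0,0,0,0,0],[0,0,0,0,0,0]]]' | tail -2
python3 go.py 0.5423 0.0438 0.0125 3.05
python3 -m jog '[[[0,0,0.005,0,0,0],[0,0,0.004,0,0,0],[0,0,0,0,0,0]]]' | tail -2
python3 go.py 0.5423 0.0438 0.0125 3.05
```

```text
opening: 0.317
finger_force: 24.8
clk 8.4 p [0.5418 0.0433 0.0217] t 3.050 open 0.0279 ff 24.8 F [-0.8  0.3 -0.9] M [ 0.03 -0.12 -0.  ]
shift now-axes [-0.0005  0.0006  0.0092] turn [-0.  0. -0.] | shift after turn [-0.0005  0.0006  0.0092] world [ 0.0005  0.0005 -0.0092]
opening: 0.31
finger_force: 25.0
clk 8.8 p [0.5418 0.0431 0.0129] t 3.050 open 0.0274 ff 25.0 F [-0.7 -0.3  3.2] M [-0.03 -0.02 -0.02]
shift now-axes [-0.0004  0.0007  0.0004] turn [-0.  0. -0.] | shift after turn [-0.0004  0.0007  0.0004] world [ 0.0005  0.0007 -0.0004]
```

```bash
python3 -m jog '[[[0,0,0,0,0,0],[0,0,0,0,0,0],[0,0,-0.01,0,0,0],[0,0,-0.04,0,0,0],[0,0,-0.05,0,0,0],[0,0,0,0,0,0]]]' 0.04 | tail -2
python3 go.py 0.5716 0.379 0.06 3.386
```

```text
opening: 0.458
finger_force: 0.0
clk 9.6 p [0.544  0.0443 0.1165] t 3.050 open 0.0403 ff 0.0 F [0.4 0.4 0.1] M [ 0.05 -0.13  0.03]
shift now-axes [0.0036 0.3357 0.0574] turn [ 0.001  0.007 -0.336] | shift after turn [-0.1078  0.3181  0.0565] world [ 0.0276  0.3347 -0.0565]
```

```bash
python3 -m jog '[[[0.001,0.048,0,0,0,0],[0,0.048,0,0,0,0],[0.001,0.048,0,0,0,0],[0,0.048,0,0,0,0],[0.001,0.048,0,0,0,0],[0,0.048,0,0,0,0],[0,0.048,0,0,0,-0.168],[0,0,0,0,0,-0.168],[0,0,0,0,0,0]]]' 0.06 | tail -2
python3 go.py 0.5716 0.379 0.006 3.386
python3 - <<'E'
from h import *
s=snap("scene","scene2"); t=snap("top","top2")
cv2.imwrite("pics/c2.png",np.hstack([crop(s,200,200,200,150,3),crop(t,280,200,60,150,3)]))
E
```

```text
opening: 0.682
finger_force: 0.0
clk 10.7 p [0.5689 0.3779 0.1115] t -2.898 open 0.0601 ff 0.0 F [ 0.2 -1.  -0.4] M [ 0.07 -0.19 -0.03]
shift now-axes [-0.003   0.0005  0.1055] turn [-0.001 -0.002 -0.001] | shift after turn [-0.0029  0.0004  0.1055] world [ 0.0027  0.0011 -0.1055]
```

View pics/c2.png

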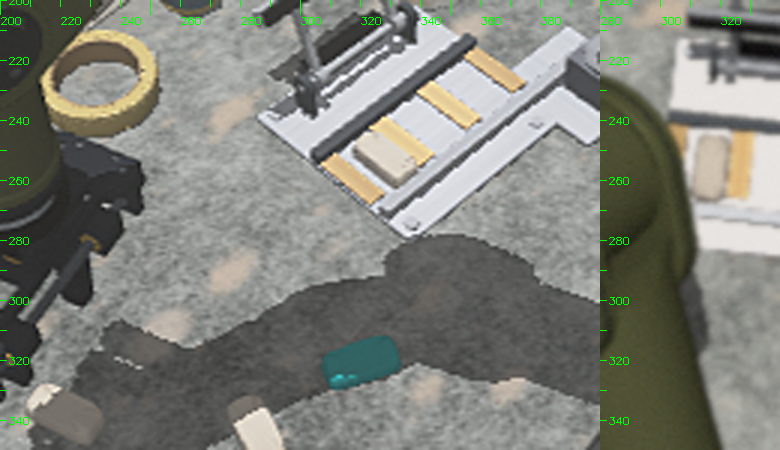

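The first blank lies in the left bay (scene about (327,252)) with gaps at both ends. B at (232,338) and C at (260,345) haven't moved.

```bash
python3 -m jog '[[[-0.003,0.0005,0.05,0,0,0],[0,0,0.03,0,0,0],[0,0,0.015,0,0,0],[0,0,0.009,0,0,0],[0,0,0,0,0,0]]]' | tail -2
python3 go.py
python3 -m jog '[[[0,0,0,0,0,0],[0,0,0,0,0,0],[0,0,0,0,0,0],[0,0,0,0,0,0]]]' 0.01 25 | tail -2
python3 -m jog '[[[0,0,-0.02,0,0,0],[0,0,-0.05,0,0,0],[0,0,-0.03,0,0,0],[0,0,0,0,0,0.168],[0,0,0,0,0,0.168],[0,0,0,0,0,0]]]' | tail -2
python3 go.py 0.537 -0.014 0.0125 3.05
```

```text
opening: 0.682
finger_force: 0.0
clk 11.4 p [0.5725 0.3793 0.009 ] t -2.898 open 0.0601 ff 0.0 F [-0.9 -0.  -0.4] M [ 0.07 -0.12  0.01]
opening: 0.306
finger_force: 24.9
opening: 0.308
finger_force: 24.7
clk 12.7 p [0.5725 0.3796 0.1101] t 3.052 open 0.0272 ff 24.7 F [-0.4  0.5 -0.7] M [ 0.08 -0.12 -0.07]
shift now-axes [ 2.000e-04 -3.952e-01  9.740e-02] turn [0.    0.001 0.002] | shift after turn [-0.0007 -0.3952  0.0976] world [-0.0355 -0.3936 -0.0976]
```

```bash
python3 -m jog '[[[0,-0.0494,0,0,0,0],[0,-0.0494,0,0,0,0],[0,-0.0494,0,0,0,0],[0,-0.0494,0,0,0,0],[0,-0.0494,0,0,0,0],[0,-0.0494,0,0,0,0],[0,-0.0494,0,0,0,0],[0,-0.0494,0,0,0,0],[0,0,0.03,0,0,0],[0,0,0.03,0,0,0],[0,0,0,0,0,0],[0,0,0,0,0,0]]]' | tail -2
python3 go.py 0.537 -0.014 0.0135 3.05
```

```text
opening: 0.308
finger_force: 24.7
clk 14.2 p [ 0.5368 -0.0136  0.0497] t 3.052 open 0.0272 ff 24.7 F [-0.2  0.2 -0.3] M [ 0.04 -0.14 -0.04]
shift now-axes [-0.0002 -0.0004  0.0362] turn [0.001 0.001 0.002] | shift after turn [-0.0003 -0.0004  0.0362] world [ 0.0002 -0.0004 -0.0362]
```

```bash
python3 -m jog '[[[0,0,0.018,0,0,0],[0,0,0.009,0,0,0],[0,0,0.005,0,0,0],[0,0,0.003,0,0,0],[0,0,0,0,0,0],[0,0,0,0,0,0]]]' | tail -2
python3 go.py 0.537 -0.014 0.0135 3.05
```

```text
opening: 0.307
finger_force: 25.3
clk 14.9 p [ 0.5364 -0.0141  0.0149] t 3.050 open 0.0271 ff 25.3 F [-0.8 -0.8  7.2] M [-0.03  0.23  0.02]
shift now-axes [-0.0005  0.0002  0.0014] turn [-0.     0.001  0.   ] | shift after turn [-0.0005  0.0002  0.0014] world [ 0.0006  0.0001 -0.0014]
```

```bash
python3 -m jog '[[[0,0,0,0,0,0],[0,0,0,0,0,0],[0,0,-0.01,0,0,0],[0,0,-0.04,0,0,0],[0,0,-0.04,0,0,0],[0,0.04,0,0,0,0],[0,0.05,0,0,0,0],[0,0.05,0,0,0,0],[0,0.05,0,0,0,0],[0,0.05,0,0,0,0],[0,0.05,0,0,0,0],[0,0,0,0,0,0]]]' 0.04 | tail -2
python3 go.py 0.452 0.2986 0.006 2.744
python3 - <<'E'
from h import *
s=snap("scene","scene3")
cv2.imwrite("pics/c3.png",crop(s,230,200,170,170,3.4))
E
```

```text
opening: 0.451
finger_force: 0.0
clk 16.4 p [0.5613 0.281  0.105 ] t 3.056 open 0.0398 ff 0.0 F [-1.2  0.2  0.4] M [ 0.05 -0.15  0.  ]
shift now-axes [0.1104 0.0076 0.0991] turn [ 0.006 -0.001  0.312] | shift after turn [ 0.1076 -0.0261  0.099 ] world [-0.1093  0.0176 -0.099 ]
```

View pics/c3.png

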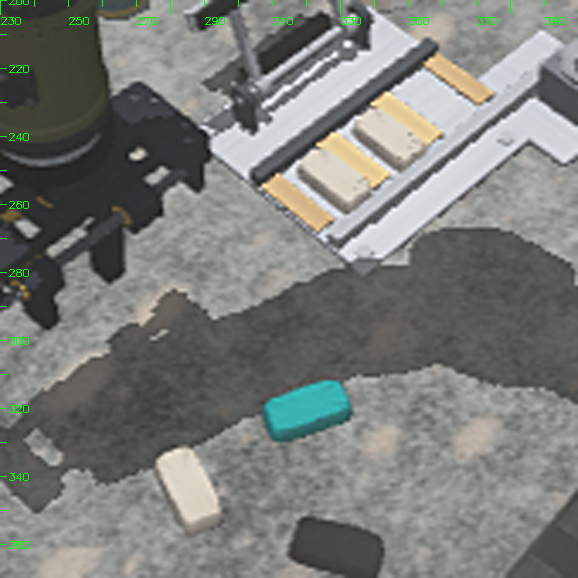

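Both blanks lie in their bays at scene (345,240) and (329,252), and C is still at (285,344).

```bash
python3 -m jog '[[[0.037,0.0025,0,0,0,0],[0.037,0.0025,0,0,0,0],[0.037,0.0025,0,0,0,0],[0,0,0,0,0,0.156],[0,0,0,0,0,0.156],[0,0,0.035,0,0,0],[0,0,0.025,0,0,0],[0,0,0,0,0,0],[0,0,0,0,0,0]]]' 0.06 | tail -2
python3 go.py 0.452 0.2986 0.006 2.744
```

```text
opening: 0.682
finger_force: 0.0
clk 17.6 p [0.4534 0.2916 0.0445] t 2.737 open 0.0601 ff 0.0 F [-0.8  0.7  0.3] M [ 0.02 -0.18 -0.03]
shift now-axes [0.0041 0.0058 0.0385] turn [ 0.     0.001 -0.007] | shift after turn [0.004  0.0059 0.0385] world [-0.0014  0.007  -0.0385]
```

```bash
python3 -m jog '[[[0.004,0.006,0.005,0,0,0],[0,0,0.015,0,0,0],[0,0,0.012,0,0,0],[0,0,0.006,0,0,0],[0,0,0,0,0,0],[0,0,0,0,0,0]]]' | tail -2
python3 go.py
python3 -m jog '[[[0,0,0,0,0,0],[0,0,0,0,0,0],[0,0,0,0,0,0],[0,0,0,0,0,0]]]' 0.01 25 | tail -2
python3 -m jog '[[[0,0,-0.02,0,0,0],[0,0,-0.05,0,0,0],[0,0,-0.03,0,0,0],[0,0,0,0,0,-0.156],[0,0,0,0,0,-0.156],[0,0,0,0,0,0]]]' | tail -2
python3 go.py 0.5317 -0.0718 0.0125 3.05
```

```text
opening: 0.682
finger_force: 0.0
clk 18.4 p [0.4516 0.2993 0.0058] t 2.738 open 0.0601 ff 0.0 F [-0.7 -0.6 -0.5] M [ 0.02 -0.13 -0.03]
opening: 0.314
finger_force: 24.9
opening: 0.32
finger_force: 24.8
clk 19.6 p [0.4514 0.2989 0.1055] t 3.048 open 0.0282 ff 24.8 F [ 0.4 -0.8 -0.4] M [ 0.12 -0.12 -0.04]
shift now-axes [-0.1147 -0.3616  0.093 ] turn [-0.    -0.001 -0.002] | shift after turn [-0.1138 -0.3618  0.093 ] world [ 0.0803 -0.3707 -0.093 ]
```

```bash
python3 -m jog '[[[-0.0143,-0.0452,0,0,0,0],[-0.0143,-0.0452,0,0,0,0],[-0.0143,-0.0452,0,0,0,0],[-0.0143,-0.0452,0,0,0,0],[-0.0143,-0.0452,0,0,0,0],[-0.0143,-0.0452,0,0,0,0],[-0.0143,-0.0452,0,0,0,0],[-0.0143,-0.0452,0,0,0,0],[0,0,0.03,0,0,0],[0,0,0.025,0,0,0],[0,0,0,0,0,0],[0,0,0,0,0,0]]]' | tail -2
python3 go.py 0.5317 -0.0718 0.0125 3.05
```

```text
opening: 0.317
finger_force: 24.8
clk 21.1 p [ 0.5327 -0.0709  0.0514] t 3.049 open 0.0279 ff 24.8 F [ 0.1  0.2 -0.6] M [ 0.06 -0.19 -0.01]
shift now-axes [ 0.0009 -0.001   0.0389] turn [ 0.     0.001 -0.001] | shift after turn [ 0.0009 -0.001   0.0389] world [-0.001  -0.0009 -0.0389]
```

```bash
python3 -m jog '[[[0.001,-0.001,0.018,0,0,0],[0,0,0.01,0,0,0],[0,0,0.006,0,0,0],[0,0,0.004,0,0,0],[0,0,0,0,0,0],[0,0,0,0,0,0]]]' | tail -2
python3 go.py 0.5317 -0.0718 0.0125 3.05
```

```text
opening: 0.321
finger_force: 24.8
clk 21.9 p [ 0.5314 -0.0722  0.013 ] t 3.050 open 0.0282 ff 24.8 F [-0.1  0.1 -0.7] M [ 0.09 -0.17 -0.03]
shift now-axes [-0.0002  0.0004  0.0005] turn [ 0.  0. -0.] | shift after turn [-0.0002  0.0004  0.0005] world [ 0.0003  0.0004 -0.0005]
```

```bash
python3 -m jog '[[[0,0,0.0015,0,0,0],[0,0,0,0,0,0]]]' | tail -2
python3 go.py
python3 -m jog '[[[0,0,0,0,0,0],[0,0,0,0,0,0],[0,0,-0.01,0,0,0],[0,0,-0.04,0,0,0],[0,0,-0.06,0,0,0],[0,0,-0.06,0,0,0],[0,0,-0.06,0,0,0],[0,0,0,0,0,0]]]' 0.04 | tail -2
python3 -m jog '[[[0,0,0,0,0,0.1745],[0,0,0,0,0,0.1745],[0,0,0,0,0,0.1745],[0,0,0,0,0,0.1745],[0,0,0,0,0,0.1745],[0,0,0,0,0,0.1745],[0,0,0,0,0,0.1745],[0,0,0,0,0,0.1745],[0,0,0,0,0,0.1745],[0,0,0,0,0,0]]]' 0.06 | tail -2
python3 go.py 0.6902 -0.0281 0.154 1.479
python3 - <<'E'
import numpy as np
a=np.linspace(1.95,0,16); x=-.145*np.cos(a)+.012*np.sin(a); z=.145*np.sin(a)+.012*np.cos(a)
print(np.c_[a,x*1e3,z*1e3,np.r_[0,np.diff(x)]*1e3,-np.r_[0,np.diff(z)]*1e3].round(1))
from h import *
s=snap("scene","scene4");
for n in ["scene4"]:
  s=load(n)
  cv2.imwrite("pics/c4.png",crop(s,270,130,140,150,4))
E
```

```text
opening: 0.318
finger_force: 25.1
clk 22.1 p [ 0.5315 -0.0722  0.0117] t 3.050 open 0.0280 ff 25.1 F [-0.8 -0.1  4. ] M [-0.01  0.01 -0.01]
opening: 0.455
finger_force: 0.0
opening: 0.678
finger_force: 0.0
clk 24.4 p [ 0.5305 -0.0721  0.2406] t 1.482 open 0.0597 ff 0.0 F [ 0.6 -0.2  0.7] M [-0.    0.   -0.04]
shift now-axes [0.0582 0.1553 0.0863] turn [-0.002  0.001  0.003] | shift after turn [0.0585 0.155  0.0866] world [ 0.1597  0.044  -0.0866]
[[ 2.000e+00  6.480e+01  1.303e+02  0.000e+00 -0.000e+00]
 [ 1.800e+00  4.740e+01  1.376e+02 -1.740e+01 -7.300e+00]
 [ 1.700e+00  2.920e+01  1.425e+02 -1.820e+01 -5.000e+00]
 [ 1.600e+00  1.040e+01  1.451e+02 -1.870e+01 -2.600e+00]
 [ 1.400e+00 -8.500e+00  1.452e+02 -1.890e+01 -1.000e-01]
 [ 1.300e+00 -2.720e+01  1.429e+02 -1.880e+01  2.300e+00]
 [ 1.200e+00 -4.550e+01  1.382e+02 -1.830e+01  4.700e+00]
 [ 1.000e+00 -6.310e+01  1.311e+02 -1.750e+01  7.100e+00]
 [ 9.000e-01 -7.950e+01  1.218e+02 -1.650e+01  9.300e+00]
 [ 8.000e-01 -9.460e+01  1.105e+02 -1.510e+01  1.130e+01]
 [ 6.000e-01 -1.082e+02  9.730e+01 -1.350e+01  1.320e+01]
 [ 5.000e-01 -1.199e+02  8.250e+01 -1.170e+01  1.480e+01]
 [ 4.000e-01 -1.295e+02  6.620e+01 -9.700e+00  1.620e+01]
 [ 3.000e-01 -1.370e+02  4.890e+01 -7.500e+00  1.740e+01]
 [ 1.000e-01 -1.422e+02  3.070e+01 -5.200e+00  1.820e+01]
 [ 0.000e+00 -1.450e+02  1.200e+01 -2.800e+00  1.870e+01]]
```

View pics/c4.png

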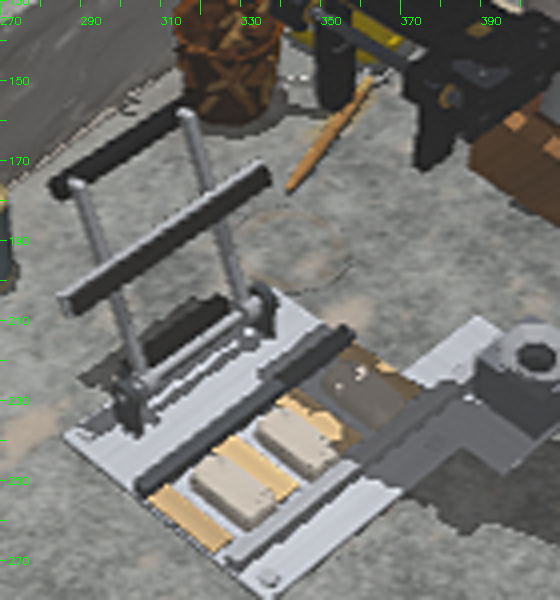

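All three blanks lie in their bays, and the bar's ends are at scene (285,176) and (315,157).

```bash
python3 -m jog '[[[0.0195,0.052,0,0,0,0],[0.0195,0.052,0,0,0,0],[0.0195,0.052,0,0,0,0],[0,0,0.04,0,0,0],[0,0,0.03,0,0,0],[0,0,0.015,0,0,0],[0,0,0,0,0,0]]]' | tail -2
python3 go.py 0.6902 -0.0281 0.154 1.479
python3 -m jog '[[[0,0,0,0,0,0],[0,0,0,0,0,0],[0,0,0,0,0,0],[0,0,0,0,0,0],[0,0,0,0,0,0]]]' 0.012 8 | tail -2
python3 go.py 0.6902 -0.0281 0.154 1.479
```

```text
opening: 0.682
finger_force: 0.0
clk 25.3 p [ 0.6912 -0.0284  0.1552] t 1.480 open 0.0601 ff 0.0 F [-0.6 -0.3  0.5] M [-0.07 -0.03  0.  ]
shift now-axes [ 0.0002 -0.001   0.0012] turn [-0.002  0.     0.001] | shift after turn [ 0.0002 -0.001   0.0012] world [-0.001   0.0003 -0.0012]
opening: 0.174
finger_force: 8.0
clk 25.9 p [ 0.6923 -0.0282  0.1564] t 1.479 open 0.0153 ff 8.0 F [1.1 0.1 0.4] M [-0.02 -0.18 -0.02]
shift now-axes [-0.0001 -0.0021  0.0024] turn [ 0.001 -0.     0.   ] | shift after turn [-0.0001 -0.0021  0.0024] world [-0.0021  0.0001 -0.0024]
```

```bash
python3 -m jog '[[[0,-0.0174,-0.0073,0,0,0],[0,-0.0182,-0.005,0,0,0],[0,-0.0187,-0.0026,0,0,0],[0,-0.0189,0,0,0,0],[0,-0.0188,0.0023,0,0,0],[0,-0.0183,0.0047,0,0,0],[0,-0.0175,0.0071,0,0,0],[0,0,0,0,0,0],[0,0,0,0,0,0]]]' | tail -2
python3 go.py 0.565 -0.0163 0.157 1.479
```

```text
opening: 0.181
finger_force: 8.0
clk 27.0 p [ 0.5641 -0.0163  0.1573] t 1.480 open 0.0159 ff 8.0 F [-4.9  1.1  4.2] M [ 0.21  0.95 -0.04]
shift now-axes [0.     0.0009 0.0003] turn [-0.002  0.     0.001] | shift after turn [0.     0.0009 0.0003] world [ 0.0009 -0.     -0.0003]
```

```bash
python3 -m jog '[[[0,-0.0165,0.0093,0,0,0],[0,-0.0151,0.0113,0,0,0],[0,-0.0135,0.0132,0,0,0],[0,-0.0117,0.0148,0,0,0],[0,-0.0097,0.0162,0,0,0],[0,-0.0075,0.0174,0,0,0],[0,0,0,0,0,0],[0,0,0,0,0,0]]]' | tail -2
python3 go.py
python3 -m jog '[[[0,-0.0052,0.0182,0,0,0],[0,-0.002,0.0135,0,0,0],[0,-0.0008,0.0052,0,0,0],[0,0,0.002,0,0,0],[0,0,0,0,0,0]]]' | tail -2
python3 go.py
```

```text
opening: 0.177
finger_force: 8.0
clk 28.0 p [ 0.4923 -0.0096  0.0751] t 1.479 open 0.0156 ff 8.0 F [ 0.9  0.4 -3.1] M [ 0.03 -0.18  0.05]
opening: 0.177
finger_force: 8.0
clk 28.6 p [ 0.4837 -0.0088  0.0363] t 1.479 open 0.0156 ff 8.0 F [ 0.8  1.4 -2.8] M [ 0.22 -0.19  0.04]
```

```bash
python3 -m jog '[[[0,0,0,0,0,0],[0,0,0,0,0,0],[0,0,-0.03,0,0,0],[0,0,-0.05,0,0,0],[0,0,-0.06,0,0,0],[0,0,-0.03,0,0,0],[0,0,0,0,0,0]]]' 0.04 | tail -2
python3 go.py 0.563 -0.348 0.20 1.519
python3 - <<'E'
from h import *
s=snap("scene","scene5");t=snap("top","top5")
cv2.imwrite("pics/c5.png",np.hstack([crop(s,290,110,150,160,3.6),crop(t,455,190,50,160,3.6)]))
E
```

```text
opening: 0.454
finger_force: 0.0
clk 29.5 p [ 0.4842 -0.0094  0.208 ] t 1.478 open 0.0400 ff 0.0 F [ 0.5  0.4 -0.4] M [-0.03 -0.11 -0.02]
shift now-axes [-0.3299  0.1097  0.0085] turn [ 0.005 -0.    -0.041] | shift after turn [-0.3341  0.0962  0.008 ] world [ 0.0788 -0.3386 -0.008 ]
```

View pics/c5.png

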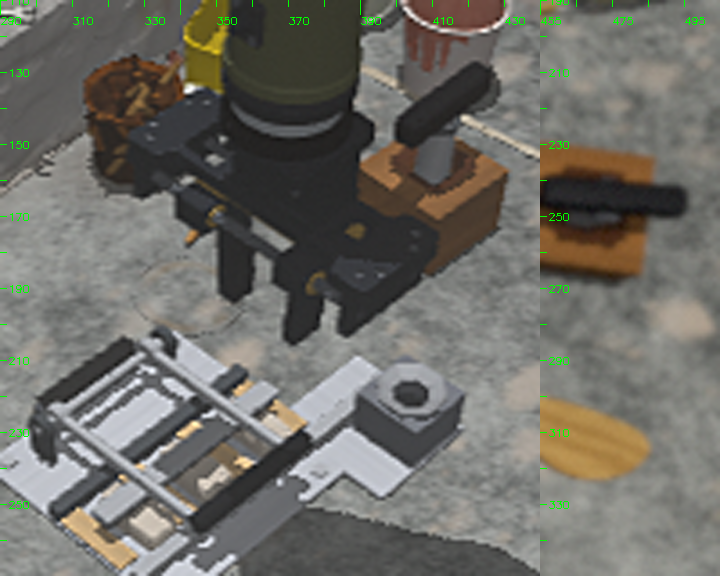

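The clamp frame lies down across the blanks, its black grip bar running from about scene (325,253) to (353,230). The key stands upright in its block with the bar centred near scene (412,137).

```bash
python3 -m jog '[[[-0.055,0.0183,0,0,0,0],[-0.055,0.0183,0,0,0,0],[-0.055,0.0183,0,0,0,0],[-0.055,0.0183,0,0,0,0],[-0.055,0.0183,0,0,0,0],[-0.055,0.0183,0,0,0,-0.041],[0,0,0,0,0,0],[0,0,0,0,0,0]]]' 0.05 | tail -2
python3 go.py 0.563 -0.348 0.114 1.519
python3 - <<'E'
from h import *
s=load("scene0");t=load("top0")
print("mouth",back(t,[(390.2,291.3)],.05).round(4),back(s,[(404,218.4)],.05).round(4))
c,n=np.cos(-.0915),np.sin(-.0915); F=lambda x,y:(.541+c*x-n*y,-.0144+n*x+c*y)
print("model",F(-.085,-.151))
for w in (back(t,[(390.2,291.3)],.05)[0],back(s,[(404,218.4)],.05)[0]):
    d=w[:2]-[.541,-.0144]; print("fix",c*d[0]+n*d[1],-n*d[0]+c*d[1])
# auto: dark handle in top image
f=t["frame"].astype(int); m=(f.max(2)<55).astype(np.uint8); m[:,:450]=0;m[:,505:]=0;m[:225]=0;m[:][262:]=0
l=cv2.connectedComponentsWithStats(m); i=1+np.argmax(l[2][1:,4]); q=np.argwhere(l[1]==i)[:,::-1]
W=back(t,q,.135)[:,:2]; print("bar top",len(q),W.mean(0),cv2.minAreaRect((W*1e3).astype(np.float32)))
f=s["frame"].astype(int); m=(f.max(2)<60).astype(np.uint8); m[:,:396]=0;m[:,432:]=0;m[:120]=0;m[153:]=0
l=cv2.connectedComponentsWithStats(m); i=1+np.argmax(l[2][1:,4]); q=np.argwhere(l[1]==i)[:,::-1]
W=back(s,q,.128)[:,:2]; print("bar scene",len(q),W.mean(0),cv2.minAreaRect((W*1e3).astype(np.float32)))
E
```

```text
opening: 0.568
finger_force: 0.0
clk 30.6 p [ 0.5613 -0.3464  0.2038] t 1.521 open 0.0501 ff 0.0 F [0.1 0.9 0.1] M [-0.   -0.06  0.05]
shift now-axes [-0.0017  0.002   0.0897] turn [-0.003 -0.002  0.002] | shift after turn [-0.0015  0.0017  0.0898] world [ 0.0017 -0.0016 -0.0898]
mouth [[ 0.4486 -0.1494  0.05  ]] [[ 0.4449 -0.15    0.05  ]]
model (np.float64(0.4425583435724507), np.float64(-0.1570016840005767))
fix -0.07966985417532074 -0.1428457954389958
fix -0.08327328765747942 -0.14381746588762265
bar top 468 [ 0.56033782 -0.34127343] ((557.1944580078125, -345.1731872558594), (99.93167877197266, 38.38767623901367), 85.05585479736328)
bar scene 304 [ 0.56114854 -0.34710572] ((559.2877807617188, -348.51715087890625), (117.26420593261719, 40.23446273803711), 88.53318786621094)
```

```bash
python3 -m jog '[[[-0.0015,0.001,0.04,0,0,0],[0,0,0.03,0,0,0],[0,0,0.015,0,0,0],[0,0,0.005,0,0,0],[0,0,0,0,0,0]]]' | tail -2
python3 go.py
python3 -m jog '[[[0,0,0,0,0,0],[0,0,0,0,0,0],[0,0,0,0,0,0],[0,0,0,0,0,0],[0,0,0,0,0,0]]]' 0.015 45 | tail -2
python3 go.py 0.4467 -0.1497 0.21 1.519
```

```text
opening: 0.563
finger_force: 0.0
clk 31.2 p [ 0.5637 -0.3488  0.1165] t 1.521 open 0.0496 ff 0.0 F [-1.1  0.3 -0.1] M [-0.03 -0.05 -0.09]
opening: 0.246
finger_force: 44.7
clk 31.9 p [ 0.5634 -0.3494  0.1164] t 1.520 open 0.0217 ff 44.7 F [-0.1 -0.9  2. ] M [-0.05 -0.05 -0.  ]
shift now-axes [ 0.1935 -0.1266 -0.0938] turn [0.001 0.    0.001] | shift after turn [ 0.1934 -0.1269 -0.0936] world [-0.1167  0.1997  0.0936]
```

```bash
python3 -m jog '[[[0,0,-0.02,0,0,0],[0,0,-0.03,0,0,0],[0,0,-0.03,0,0,0],[0,0,-0.03,0,0,0],[0.0387,-0.0253,0,0,0,0],[0.0387,-0.0253,0,0,0,0],[0.0387,-0.0253,0,0,0,0],[0.0387,-0.0253,0,0,0,0],[0.0387,-0.0253,0,0,0,0],[0,0,0.03,0,0,0],[0,0,0.03,0,0,0],[0,0,0,0,0,0]]]' | tail -2
python3 -m jog '[[[0,0,0,0,0,0],[0,0,0,0,0,0]]]' | tail -2
python3 go.py 0.4467 -0.1497 0.164 1.519
python3 - <<'E'
from h import *
s=snap("scene","scene6");t=snap("top","top6")
cv2.imwrite("pics/c6.png",np.hstack([crop(s,360,150,100,120,4.5),crop(t,360,250,70,120,4.5)]))
E
```

```text
opening: 0.244
finger_force: 44.7
opening: 0.243
finger_force: 44.7
clk 33.6 p [ 0.4473 -0.1499  0.1671] t 1.520 open 0.0214 ff 44.7 F [ 0.3 -0.4 -2.3] M [-0.08 -0.09 -0.  ]
shift now-axes [ 0.0001 -0.0006  0.0031] turn [0.002 0.001 0.001] | shift after turn [ 0.0001 -0.0006  0.0031] world [-0.0006  0.0002 -0.0031]
```

View pics/c6.png

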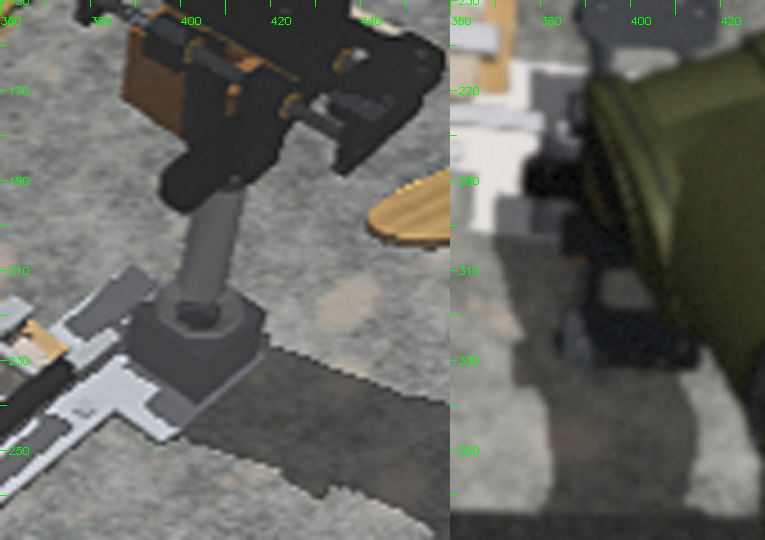

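The key's tip sits over the funnel mouth at about scene (403,221). I'll descend watching the force.

```bash
python3 -m jog '[[[0,0,0.01,0,0,0],[0,0,0.008,0,0,0],[0,0,0,0,0,0]]]' | tail -1
python3 go.py
python3 -m jog '[[[0,0,0.006,0,0,0],[0,0,0,0,0,0]]]' | tail -1
python3 go.py
python3 -m jog '[[[0,0,0.005,0,0,0],[0,0,0,0,0,0]]]' | tail -1
python3 go.py
```

```text
finger_force: 44.7
clk 34.1 p [ 0.4463 -0.1496  0.1472] t 1.521 open 0.0216 ff 44.7 F [-0.3 -0.  -2. ] M [-0.09 -0.04  0.02]
finger_force: 44.8
clk 34.4 p [ 0.4466 -0.15    0.1416] t 1.520 open 0.0216 ff 44.8 F [ 0.2 -0.4 -3.2] M [-0.55 -0.27 -0.03]
finger_force: 44.8
clk 34.6 p [ 0.4466 -0.1498  0.1366] t 1.520 open 0.0217 ff 44.8 F [ 1.6 -2.1 -4.1] M [-0.65 -0.37 -0.03]
```

```bash
python3 -m jog '[[[-0.0018,0.001,0,0,0,0],[0,0,0,0,0,0]]]' | tail -1
python3 go.py
python3 -m jog '[[[0,0,0.004,0,0,0],[0,0,0.002,0,0,0],[0,0,0,0,0,0]]]' | tail -1
python3 go.py
```

```text
finger_force: 44.7
clk 34.9 p [ 0.4471 -0.151   0.1368] t 1.521 open 0.0219 ff 44.7 F [ 1.2 -0.2 -2.1] M [0.03 0.02 0.02]
finger_force: 44.7
clk 35.2 p [ 0.4475 -0.1512  0.1309] t 1.521 open 0.0217 ff 44.7 F [-0.5 -0.5  0.4] M [0.11 0.03 0.01]
```

```bash
python3 -m jog '[[[0,0,0.002,0,0,0],[0,0,0.002,0,0,0],[0,0,0,0,0,0]]]' | tail -1
python3 go.py
python3 -m jog '[[[0,0,0,0,0,-0.06],[0,0,0,0,0,-0.06],[0,0,0,0,0,-0.06],[0,0,0,0,0,0]]]' | tail -1
python3 go.py
python3 -m jog '[[[0,0,0,0,0,-0.06],[0,0,0,0,0,-0.06],[0,0,0,0,0,-0.06],[0,0,0,0,0,0]]]' | tail -1
python3 go.py
```

```text
finger_force: 44.8
clk 35.6 p [ 0.4478 -0.1512  0.1278] t 1.521 open 0.0217 ff 44.8 F [-0.1  0.7  3.3] M [0.08 0.25 0.1 ]
finger_force: 44.9
clk 36.1 p [ 0.4477 -0.1514  0.127 ] t 1.700 open 0.0216 ff 44.9 F [-0.3  0.6  2.6] M [0.16 0.06 0.1 ]
finger_force: 44.9
clk 36.6 p [ 0.4477 -0.1514  0.1267] t 1.879 open 0.0216 ff 44.9 F [ 0.8  0.1 -2.1] M [ 0.07 -0.35  0.03]
```

```bash
python3 -m jog '[[[0,0,0.003,0,0,0],[0,0,0.003,0,0,0],[0,0,0,0,0,0]]]' | tail -1
python3 go.py
python3 -m jog '[[[0,0,0,0,0,-0.06],[0,0,0,0,0,0]]]' | tail -1
python3 go.py
```

```text
finger_force: 44.9
clk 37.0 p [ 0.4477 -0.1514  0.1206] t 1.880 open 0.0216 ff 44.9 F [ 1.9  0.4 -2.8] M [-0.01 -0.5   0.  ]
finger_force: 44.9
clk 37.2 p [ 0.4477 -0.1513  0.1209] t 1.940 open 0.0220 ff 44.9 F [ 0.8 -0.6 -2.1] M [ 0.07 -0.51 -0.01]
```

```bash
python3 -m jog '[[[0,0.001,0.002,0,0,0],[0,0,0,0,0,0]]]' | tail -1
python3 go.py
python3 -m jog '[[[0,0,0,0,0,0.08],[0,0,0,0,0,0.08],[0,0,0,0,0,0.08],[0,0,0,0,0,0.08],[0,0,0,0,0,0]]]' | tail -1
python3 go.py
python3 -m jog '[[[0,0,0,0,0,0.08],[0,0,0,0,0,0.08],[0,0,0,0,0,0.08],[0,0,0,0,0,0.08],[0,0,0,0,0,0]]]' | tail -1
python3 go.py
```

```text
finger_force: 44.9
clk 37.5 p [ 0.448  -0.1512  0.1187] t 1.940 open 0.0217 ff 44.9 F [ 0.1 -0.2 -2.5] M [-0.05 -0.2   0.05]
finger_force: 44.9
clk 38.1 p [ 0.4478 -0.1511  0.1188] t 1.621 open 0.0216 ff 44.9 F [ 0.   1.1 -2.3] M [-0.   -0.07  0.03]
finger_force: 44.9
clk 38.7 p [ 0.4478 -0.151   0.1188] t 1.302 open 0.0214 ff 44.9 F [-0.8  0.4 -2.5] M [0.1  0.1  0.06]
```

```bash
python3 -m jog '[[[0,0,0,0,0,0.08],[0,0,0,0,0,0.08],[0,0,0,0,0,0.08],[0,0,0,0,0,0]]]' | tail -1
python3 go.py
python3 -m jog '[[[0,0,0,0,0,0.06],[0,0,0,0,0,0.06],[0,0,0,0,0,0]]]' | tail -1
python3 go.py
python3 -m jog '[[[0,0,0,0,0,0.05],[0,0,0,0,0,0]]]' | tail -1
python3 go.py
python3 -m jog '[[[0,0,0,0,0,0.05],[0,0,0,0,0,0]]]' | tail -1
python3 go.py
```

```text
finger_force: 44.8
clk 39.2 p [ 0.4478 -0.1508  0.1188] t 1.063 open 0.0214 ff 44.8 F [-0.   0.1 -1.4] M [0.26 0.24 0.07]
finger_force: 44.8
clk 39.6 p [ 0.4479 -0.1508  0.1188] t 0.940 open 0.0215 ff 44.8 F [-1.7  2.4 -2.2] M [0.51 0.4  0.03]
finger_force: 44.8
clk 39.9 p [ 0.448  -0.1508  0.1188] t 0.890 open 0.0212 ff 44.8 F [-2.4  3.1 -3.1] M [0.64 0.52 0.1 ]
finger_force: 44.8
clk 40.1 p [ 0.448  -0.1509  0.1188] t 0.840 open 0.0215 ff 44.8 F [-1.3  2.7 -3.5] M [0.83 0.55 0.08]
```

```bash
python3 -m jog '[[[0.0003,-0.0011,0,0,0,0.05],[0,0,0,0,0,0.05],[0,0,0,0,0,0]]]' | tail -1
python3 go.py
python3 -m jog '[[[0,0,0,0,0,0.05],[0,0,0,0,0,0.05],[0,0,0,0,0,0]]]' | tail -1
python3 go.py
python3 - <<'E'
from h import *
s=snap("scene","scene7")
cv2.imwrite("pics/c7.png",crop(s,290,180,150,110,5.3))
E
```

```text
finger_force: 44.9
clk 40.5 p [ 0.4479 -0.1503  0.1189] t 0.740 open 0.0218 ff 44.9 F [-1.5  0.5 -5.8] M [0.28 0.38 0.31]
finger_force: 45.5
clk 40.9 p [ 0.4481 -0.1502  0.119 ] t 0.641 open 0.0219 ff 45.5 F [-0.6  1.3 -5.4] M [0.08 0.17 0.93]
```

View pics/c7.png

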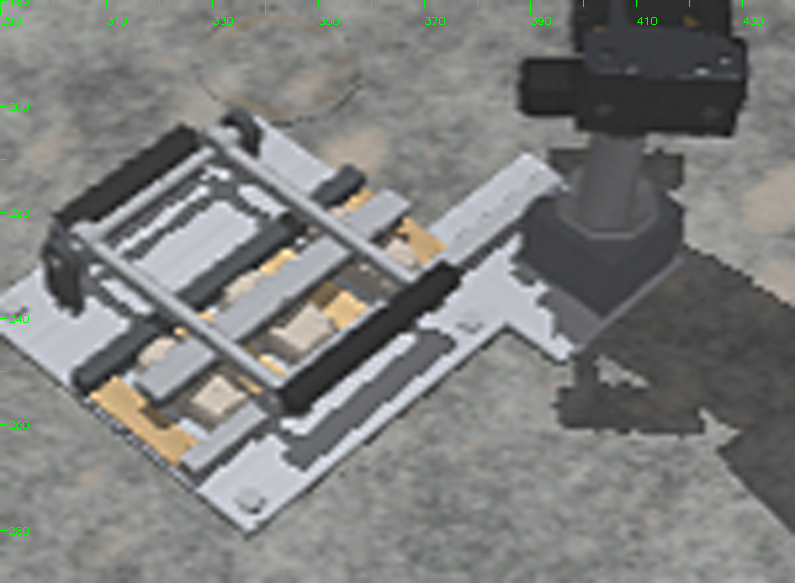

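The jaw bar now touches the blanks' front ends, and the moment climbed to 0.93 N m, so the cam is at its stop. Next I ease off, lift the key out and return it.

```bash
python3 -m jog '[[[0,0,0,0,0,-0.08],[0,0,0,0,0,-0.08],[0,0,0,0,0,0]]]' | tail -1
python3 go.py
python3 -m jog '[[[0,0,-0.01,0,0,0],[0,0,-0.02,0,0,0],[0,0,-0.03,0,0,0],[0,0,-0.03,0,0,0],[0,0,-0.03,0,0,0],[0,0,0,0,0,-0.18],[0,0,0,0,0,-0.18],[0,0,0,0,0,-0.18],[0,0,0,0,0,-0.18],[0,0,0,0,0,0]]]' | tail -1
python3 go.py 0.5634 -0.3494 0.1164 1.52
```

```text
finger_force: 44.9
clk 41.3 p [ 0.4479 -0.1505  0.119 ] t 0.797 open 0.0213 ff 44.9 F [ 0.8  1.6 -5.3] M [0.1 0.2 0. ]
finger_force: 44.9
clk 42.5 p [ 0.448  -0.1505  0.2399] t 1.516 open 0.0219 ff 44.9 F [-0.6 -0.3 -1.6] M [-0.08 -0.07  0.06]
shift now-axes [-0.1923  0.1258  0.1237] turn [ 0.002  0.    -0.004] | shift after turn [-0.1928  0.1253  0.1235] world [ 0.1154 -0.1989 -0.1235]
```

```bash
python3 -m jog '[[[-0.0385,0.0252,0,0,0,0],[-0.0385,0.0252,0,0,0,0],[-0.0385,0.0252,0,0,0,0],[-0.0385,0.0252,0,0,0,0],[-0.0385,0.0252,0,0,0,0],[0,0,0.03,0,0,0],[0,0,0.015,0,0,0],[0,0,0,0,0,0],[0,0,0,0,0,0]]]' | tail -1
python3 go.py 0.5634 -0.3494 0.1164 1.52
python3 -m jog '[[[0,0,0.012,0,0,0],[0,0,0.012,0,0,0],[0,0,0,0,0,0]]]' | tail -1
python3 go.py 0.5634 -0.3494 0.1164 1.52
```

```text
finger_force: 44.9
clk 43.6 p [ 0.5645 -0.3483  0.1951] t 1.520 open 0.0219 ff 44.9 F [-0.3  0.3 -1.3] M [-0.03 -0.04  0.03]
shift now-axes [-0.0011 -0.0011  0.0787] turn [0.001 0.    0.   ] | shift after turn [-0.0012 -0.001   0.0787] world [-0.0011 -0.0011 -0.0787]
finger_force: 44.9
clk 44.0 p [ 0.5628 -0.3484  0.1684] t 1.520 open 0.0216 ff 44.9 F [-0.1 -0.9 -1.9] M [ 0.03 -0.05  0.01]
shift now-axes [-0.001   0.0008  0.052 ] turn [-0.003 -0.001  0.   ] | shift after turn [-0.001   0.0006  0.052 ] world [ 0.0006 -0.001  -0.052 ]
```

```bash
python3 -m jog '[[[-0.001,0.0003,0.012,0,0,0],[0,0,0.01,0,0,0],[0,0,0,0,0,0]]]' | tail -1
python3 go.py
python3 -m jog '[[[0,0,0.01,0,0,0],[0,0,0.01,0,0,0],[0,0,0.005,0,0,0],[0,0,0,0,0,0]]]' | tail -1
python3 go.py 0.5634 -0.3494 0.1164 1.52
```

```text
finger_force: 44.9
clk 44.4 p [ 0.5636 -0.3495  0.1467] t 1.520 open 0.0218 ff 44.9 F [ 0.4 -0.9 -1.8] M [-0.03 -0.04  0.03]
finger_force: 44.9
clk 44.9 p [ 0.5639 -0.3496  0.1224] t 1.520 open 0.0217 ff 44.9 F [-0.1 -0.4 -1.9] M [-0.14 -0.06 -0.  ]
shift now-axes [ 0.0002 -0.0005  0.006 ] turn [-0.001 -0.     0.   ] | shift after turn [ 0.0002 -0.0005  0.006 ] world [-0.0005  0.0002 -0.006 ]
```

```bash
python3 -m jog '[[[0,0,0.004,0,0,0],[0,0,0.002,0,0,0],[0,0,0,0,0,0]]]' | tail -1
python3 go.py
python3 -m jog '[[[0,0,0,0,0,0],[0,0,0,0,0,0],[0,0,0,0,0,0],[0,0,-0.03,0,0,0],[0,0,-0.05,0,0,0],[0,0,-0.02,0,0,0],[0,0,0,0,0,0]]]' 0.05 10 | tail -1
python3 go.py 0.485 -0.009 0.11 1.479
```

```text
finger_force: 44.9
clk 45.3 p [ 0.564  -0.3497  0.1168] t 1.520 open 0.0215 ff 44.9 F [ 0.6  0.4 -1.6] M [-0.03 -0.08 -0.01]
finger_force: 0.0
clk 46.1 p [ 0.5652 -0.3502  0.2188] t 1.520 open 0.0501 ff 0.0 F [-0.1 -0.6 -0.2] M [-0.04  0.   -0.04]
shift now-axes [ 0.3368 -0.0979  0.1079] turn [0.004 0.002 0.041] | shift after turn [ 0.3324 -0.1112  0.1088] world [-0.0802  0.3412 -0.1088]
```

```bash
python3 -m jog '[[[0.056,-0.0163,0,0,0,0],[0.056,-0.0163,0,0,0,0],[0.056,-0.0163,0,0,0,0],[0.056,-0.0163,0,0,0,0],[0.056,-0.0163,0,0,0,0],[0.056,-0.0163,0,0,0,0.041],[0,0,0.05,0,0,0],[0,0,0.05,0,0,0],[0,0,0,0,0,0],[0,0,0,0,0,0]]]' 0.045 | tail -1
python3 go.py 0.4837 -0.009 0.038 1.479
python3 - <<'E'
from h import *
s=snap("scene","scene8");t=snap("top","top8")
cv2.imwrite("pics/c8.png",np.hstack([crop(s,290,110,150,160,3.6),crop(t,440,190,60,160,3.6)]))
E
```

```text
finger_force: 0.0
clk 47.4 p [ 0.4836 -0.0092  0.1175] t 1.479 open 0.0450 ff 0.0 F [ 0.2  1.2 -0.6] M [-0.05 -0.16 -0.02]
shift now-axes [0.0002 0.     0.0795] turn [ 0. -0.  0.] | shift after turn [0.0002 0.0001 0.0795] world [ 0.0001  0.0002 -0.0795]
```

View pics/c8.png

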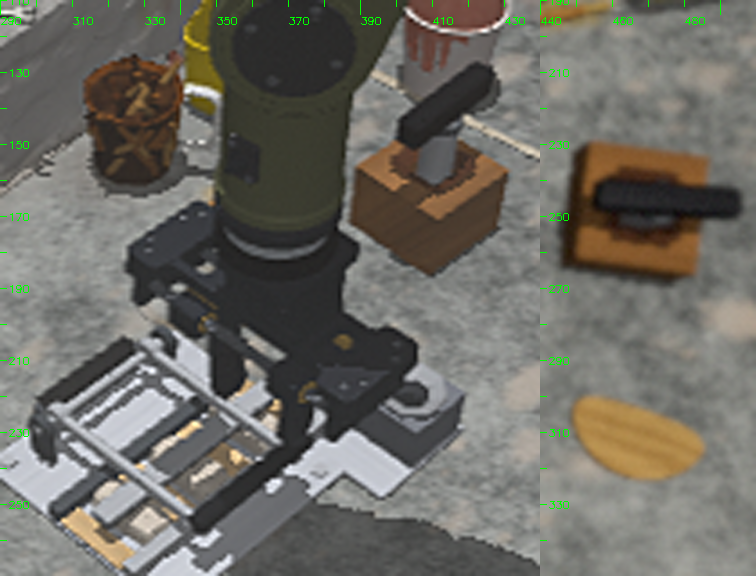

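The key stands upright in its block again at scene (412,137), as before. The grip bar lies directly below the fingers.

```bash
python3 -m jog '[[[0,0,0.04,0,0,0],[0,0,0.025,0,0,0],[0,0,0.0145,0,0,0],[0,0,0,0,0,0]]]' | tail -1
python3 go.py
python3 -m jog '[[[0,0,0,0,0,0],[0,0,0,0,0,0],[0,0,0,0,0,0],[0,0,0,0,0,0]]]' 0.01 12 | tail -1
python3 go.py
python3 -m jog '[[[0,0.0028,-0.0187,0,0,0],[0,0.0052,-0.0182,0,0,0],[0,0.0075,-0.0174,0,0,0],[0,0.0097,-0.0162,0,0,0],[0,0.0117,-0.0148,0,0,0],[0,0.0135,-0.0132,0,0,0],[0,0.0151,-0.0113,0,0,0],[0,0.0165,-0.0093,0,0,0],[0,0,0,0,0,0]]]' | tail -1
python3 go.py
```

```text
finger_force: 0.0
clk 48.0 p [ 0.484  -0.0093  0.0379] t 1.479 open 0.0450 ff 0.0 F [-1.1 -0.3 -0.1] M [-0.04 -0.08  0.01]
finger_force: 12.0
clk 48.5 p [ 0.4836 -0.0093  0.0379] t 1.479 open 0.0156 ff 12.0 F [ 0.2 -0.2  4. ] M [-0.03  0.02 -0.03]
finger_force: 12.0
clk 49.6 p [ 0.5621 -0.0167  0.158 ] t 1.479 open 0.0155 ff 12.0 F [-10.2   0.2  18.3] M [0.09 2.17 0.04]
```

```bash
python3 -m jog '[[[0,-0.001,-0.002,0,0,0],[0,0,0,0,0,0]]]' | tail -1
python3 go.py
python3 -m jog '[[[0,0.0175,-0.0071,0,0,0],[0,0.0183,-0.0047,0,0,0],[0,0.0188,-0.0023,0,0,0],[0,0.0189,0,0,0,0],[0,0.0187,0.0026,0,0,0],[0,0.0182,0.005,0,0,0],[0,0,0,0,0,0]]]' | tail -1
python3 go.py 0.6923 -0.0282 0.1564 1.479
```

```text
finger_force: 12.0
clk 49.9 p [ 0.5626 -0.0167  0.1584] t 1.479 open 0.0157 ff 12.0 F [-4.6  0.2  5.5] M [0.03 0.95 0.04]
finger_force: 12.0
clk 50.8 p [ 0.6754 -0.0273  0.1645] t 1.478 open 0.0153 ff 12.0 F [ 1.4 -1.   1.3] M [-0.22 -0.2  -0.01]
shift now-axes [0.0007 0.0169 0.0081] turn [ 0.002  0.    -0.001] | shift after turn [0.0007 0.0169 0.0081] world [ 0.0169 -0.0009 -0.0081]
```

```bash
python3 -m jog '[[[0,0.009,0.0035,0,0,0],[0,0.007,0.004,0,0,0],[0,0,0,0,0,0]]]' | tail -1
python3 go.py 0.6923 -0.0282 0.1564 1.479
python3 -m jog '[[[0,0,0,0,0,0],[0,0,0,0,0,0],[0,0,0,0,0,0],[0,0,-0.03,0,0,0],[0,0,-0.05,0,0,0],[0,0,-0.05,0,0,0],[0,-0.04,0,0,0,0],[-0.04,-0.04,0,0,0,0],[-0.05,-0.05,0,0,0,0],[-0.05,-0.05,0,0,0,0],[-0.05,-0.02,0,0,0,0],[0,0,0,0,0,0]]]' 0.05 | tail -1
python3 go.py
python3 - <<'E'
from h import *
s=snap("scene","scene9");t=snap("top","top9")
cv2.imwrite("pics/c9.png",np.hstack([crop(s,275,130,115,150,4),crop(t,290,180,80,150,4)]))
E
```

```text
finger_force: 12.0
clk 51.1 p [ 0.6907 -0.0287  0.1573] t 1.479 open 0.0153 ff 12.0 F [ 0.6 -1.9  1.3] M [-0.39 -0.18  0.01]
shift now-axes [0.0006 0.0016 0.0009] turn [ 0.001  0.    -0.   ] | shift after turn [0.0006 0.0016 0.0009] world [ 0.0016  0.0005 -0.0009]
finger_force: 0.0
clk 52.6 p [ 0.4831 -0.1936  0.2874] t 1.471 open 0.0500 ff 0.0 F [0.4 0.5 0.3] M [-0.01 -0.06  0.01]
```

View pics/c9.png

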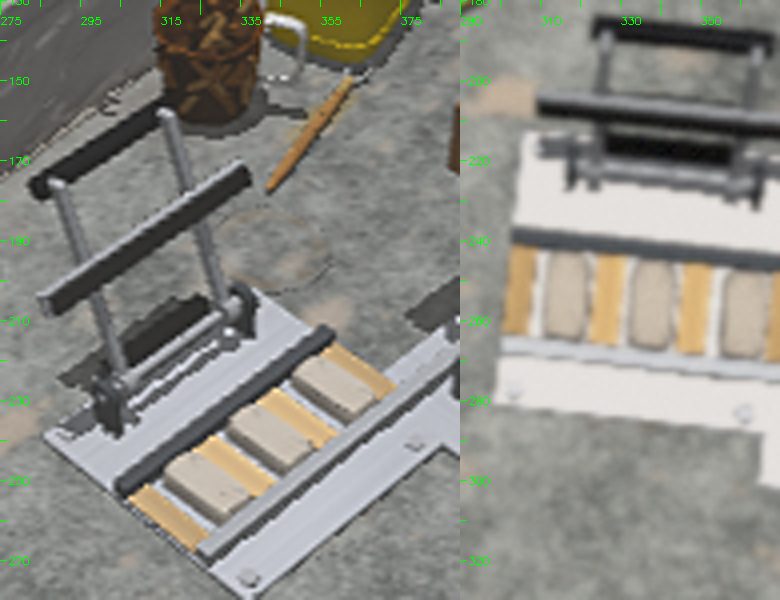

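The clamp leans fully open, with its bar ends at scene (285,176) and (315,157) as at the start. The jaw is home and all three blanks lie flat between it and the fence.

```bash
python3 -c "
from plant import *
print(finish_job())"
```

```text
the job is handed in; nothing more can be done
None
```

The job is handed in, though it returned no verdict: the camera showed three blanks flat in their bays, the clamp open and the key upright in its block, and the jaw is home going by the cam reaching its stop.

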